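# Open the taller desk cupboard

## Task

Two little wooden cupboards stand side by side at the back of the desk. The ink is kept in the taller one: pull its door wide open, to about a right angle or further, and leave it standing open. Leave the lower cupboard's door shut.

Things in the scene. Friction and masses are not known exactly. Their poses are not given: they have to be found in the camera images.
- tall_cupboard_door (a joint): taller cupboard's door, rad: 0 shut, starts at 0 to 0.06, opens toward the robot, stop at 1.9; vertical hinge on its right (-y) edge; opening turns anticlockwise from above; stays where left (friction 0.03 N m). Cupboard: dark wood, fixed, 150 wide, 120 deep, 220 high, left or right one of the two, front to the robot within 0.22 rad. Door 148 wide, 15 thick, from 24 above the desk to the top
- tall_cupboard_door_handle (a point): centre of its brass bar handle: upright round bar 11 thick, reaching 55 above and below this point, 35 out from the door's face, 30 from its free (left) edge, held by 8 mm posts 42 above and below. Point is 155 above the desk, 65 below the cupboard's top; clear above, so the bar's upper end can be pinched from above. Axes turn with the door: x square into it, y from hinge to free edge, z up
- tall_cupboard_door_hinge (a point): point on that door's vertical hinge axis, at the right edge of the cupboard's front, 122 mm above the desk, half-way up the door. In the door's axes the handle point lies 35 mm out (-x) and 118 mm along (+y) from this axis. The axes turn with the door as those of the handle do
- low_cupboard_door (a joint): lower cupboard's door, rad: 0 = shut, as at the start; grows as it opens. Same make, width and kind of handle, also hinged on the right, but only 155 mm high; it stands 0.19 to 0.46 m (centre to centre) left or right of the taller one, at about the same distance from the robot. Fixed to the desk

How it is judged:
By the outcome, as a careful person would: the job done as asked, in the order asked, and still so for the second after the job is handed in, with the robot touching nothing.
It also fails if it takes over 35 s, if anything falls off the work surface, if the arm or the gripper's body presses on something with over 40 N, if the wrist force passes 120 N, or if a joint passes its speed limit or range.

## Robot

A 6-joint arm with a two-finger parallel gripper is mounted at the origin on the work surface; the furniture and walls round the work are solid. World frame = base frame: x ahead of the robot, y to its left, z up, the work surface at z = 0. Lengths are in m, angles in degrees, forces in N, time in s.
With the tool pointing down it reaches from about 0.35 to 0.875 m from the base axis. Payload 4.2 kg.
Tool frame: the origin (TCP) lies on the front face of the gripper's body, between the roots of the fingers; the fingertips stand 70 mm ahead of it and the grasp point (between the pads) lies 51 mm ahead of it; z points along the fingers, y is the line along which they close (so a half turn about z gives the same grasp; the last joint's range is limited). The gripper opens to 87 mm and grips with 3 to 60 N. Pads are 19 mm wide; open, the fingers measure 117 mm over their backs; the gripper's body (75 mm by 190 mm) begins 51 mm behind the grasp point.
Start: joints at [-48.495, 22.042, 0.453, 0, -68.411, -14.817], TCP at [0.281, -0.558, 0.292] pointing down, gripper open.
Joint ranges: [-179.83, 179.83], [-69.29, 118.12], [-61.27, 80.66], [-181.25, 117.63], [-171.15, -9.14], [-177.46, 177.46]. Speed limits (degrees/s): [159.86, 159.86, 180, 180, 180, 180].

## Interface

Orientations are given as [roll, pitch, yaw] about the fixed x, y, z axes, in that order (R = Rz(yaw) Ry(pitch) Rx(roll)).
In Python, from plant import env, imaging, sign_off gives the robot as it stands.
- The arm moves only by the tool servo_tool, never from a script. Its argument "moves" is a list that holds one entry, the list of rows, each a list of 5 numbers: the finger opening in mm, from 0 to 87, then the shift along the world's x, y, z normalised to -1 to 1, where 1 is 100 mm, then the turn about the world's z normalised to -1 to 1, where 1 is pi/4 rad. A call has exactly 5 rows; each row shifts and turns the commanded pose from where the row before left it; what a row does not reach is not made up. A row lasts 1/12 s, in which the tool goes at most 41.7 mm and 7.16 degrees, less where a joint would pass 70% of its speed; a pose out of reach is approached as far as the arm can. A call with a number of a shift or a turn outside -1 to 1 is refused whole. A call with a gripper value outside its range is refused whole. The fingers move at their own pace and stop on an object; the grip force is fixed at half the most. Time passes only in rows, so rows that do not move let the fingers close, or fill a call up. It gives the time, the measured TCP pose, the force, the opening and the grip force at its end, in the units of the state.
- env.state(): the state, without advancing time (a new reading comes with each control period).
- imaging.grab_frame(name): name is "side" or "top" or "wrist"; returns (picture, depth): 384x512x3 uint8, blue, green, red; 384x512 float32, m along the optical axis (not along the pixel's ray), 0 where there is no reading.
- imaging.camera_params(name): a dict with "mtx" (3x3 intrinsics, pixels), "k1" (the pictures are not rectified: a ray, as slopes to the right and down, at radius r is drawn at 1 + k1 r^2 times it, then the intrinsics apply), "world_from_camera" (4x4, takes a point from camera to world coordinates). Camera axes: x right, y up, looking along -z (the intrinsics and any distortion apply to the point x, -y, -z); pixel columns grow to the right and rows downward; lengths in m; the calibration is good to about 2 mm. A picture is of the moment at which its call begins: read the wrist's pose just before it. camera_params takes no time and is no camera call; for the wrist camera it gives the pose at the moment of the call.
- sign_off(): hands the job in; it is judged then, once.
The state is a dict: "time": time; "joint_pos": joint angles; "dq": joint speeds; "joint_torque": joint torques, N m; "tcp_pos": TCP position; "tcp_rot": TCP orientation; "ft_force": force on the tool from outside, world axes, zero at the start; "torque": the same for the moment, N m; "width": finger opening in m; "grip_force": force on a finger pad.
Only numpy, scipy, OpenCV 4.12 (cv2) and the standard library are available. Lean on these libraries where they do the work, as an engineer would, in place of code of your own. Each camera call takes 0.05 s, during which the arm holds its last target. There are 200 camera calls.

## Working session

There is one attempt and no reset: what is moved stays moved. The work goes in short steps, Python scripts to look and compute and a tool call to move; the robot and the scene stay as the last step left them, time stands still between calls to the robot, and variables do not carry over. Pictures are saved under pics/ and viewed, at most 10 in all, crops included, and the job is handed in when it is done.

Besides the shell and the picture viewer there is one more tool, called after "Request:" as name([rows], argument=value, ...), one row to a line, values as JSON. servo_tool: Moves the arm, as the interface text tells. Its arguments: {"type":"object","properties":{"moves":{"type":"array"}},"required":["moves"]}

```bash
mkdir -p pics
cat > h.py <<'E'
import numpy as np, cv2
from plant import env, imaging, sign_off
def cloud(name):
    p=imaging.camera_params(name); im,d=imaging.grab_frame(name)
    K=np.array(p["mtx"],float); k1=p["k1"]
    v,u=np.mgrid[:384,:512].astype(np.float32)
    pts=cv2.undistortPoints(np.stack([u.ravel(),v.ravel()],1)[:,None],K,np.array([k1,0,0,0.])).reshape(384,512,2)
    c=np.stack([pts[...,0]*d,-pts[...,1]*d,-d,np.ones_like(d)],-1)
    w=(c@np.array(p["world_from_camera"]).T)[...,:3]; w[d==0]=np.nan
    return im,w
E
python3 - <<'E'
from h import *
for n in("side","top"):
    im,w=cloud(n); np.save(n+".npy",w); cv2.imwrite(f"pics/{n}0.png",im)
print(env.state())
E
```

```text
{'time': 0.1, 'joint_pos': array([-4.84940185e+01,  2.20855006e+01,  3.88140576e-01, -2.69409134e-02,
       -6.84105043e+01, -1.48155804e+01]), 'dq': array([-0.02017159, -0.1842553 ,  0.16906072,  0.16971325,  0.10522882,
        0.06202394]), 'joint_torque': array([ 5.94296798e-04, -3.91690207e+01,  1.87934750e+01,  4.23182979e+00,
        1.34891242e-02, -6.67323161e-05]), 'tcp_pos': array([ 0.28056813, -0.55803704,  0.29127729]), 'tcp_rot': array([ 1.79889319e+02, -3.38245187e-03, -1.53319532e+02]), 'ft_force': array([-0.13856112,  0.69766146,  0.53755186]), 'torque': array([-0.01099019,  0.01523702,  0.02795193]), 'grip_force': 0.0, 'width': 0.08692554506489207}
```

View pics/side0.png

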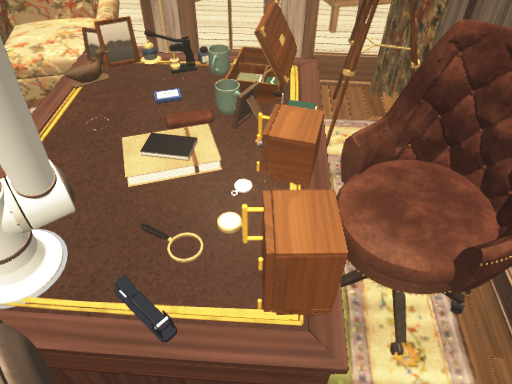

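View pics/top0.png

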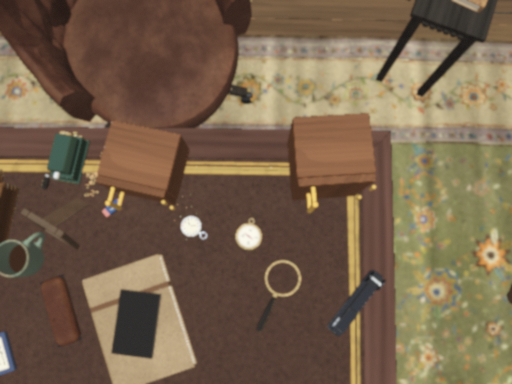

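The side view shows the taller cupboard nearest the camera, around (300,250), with its handle at (250,225). The lower one is at (292,140). In the top view the taller one is at (333,155), with its handle at (312,198). Next I'll measure the handle and the door plane.

Run:
```python
from h import *
np.set_printoptions(precision=3,suppress=True)
for n,box in(("side",(236,268,195,250)),("top",(300,325,180,215))):
    w=np.load(n+".npy"); im=cv2.imread(f"pics/{n}0.png"); hsv=cv2.cvtColor(im,cv2.COLOR_BGR2HSV)
    m=np.zeros(im.shape[:2],bool); m[box[2]:box[3],box[0]:box[1]]=1
    m&=(hsv[...,0]>18)&(hsv[...,0]<35)&(hsv[...,1]>130)&(hsv[...,2]>120)&(w[...,2]>.08)&(w[...,2]<.23)
    P=w[m]; print(n,len(P)); 
    for z in np.arange(.09,.22,.015):
        q=P[abs(P[:,2]-z)<.0075]
        if len(q): print(z,len(q),np.median(q,0),q.min(0),q.max(0))
w=np.load("top.npy"); m=abs(w[...,2]-.22)<.01
m[:,:240]=0
P=w[m]; print(len(P)); r=cv2.minAreaRect(P[:,:2].astype(np.float32)); print(r,cv2.boxPoints(r))
m=abs(w[...,2]-.155)<.01; m[:,240:]=0; m[:110]=0; m[200:]=0
r=cv2.minAreaRect(w[m][:,:2].astype(np.float32)); print(cv2.boxPoints(r))
```

```text
side 278
0.09 1 [0.549 0.054 0.085] [0.549 0.054 0.085] [0.549 0.054 0.085]
0.105 11 [0.518 0.02  0.11 ] [0.514 0.017 0.105] [0.55  0.024 0.112]
0.12 63 [0.529 0.022 0.116] [0.514 0.015 0.113] [0.552 0.027 0.127]
0.135 22 [0.518 0.019 0.134] [0.514 0.016 0.128] [0.552 0.02  0.142]
0.15 22 [0.516 0.019 0.151] [0.512 0.018 0.143] [0.52  0.021 0.157]
0.16499999999999998 24 [0.516 0.019 0.165] [0.512 0.018 0.158] [0.52  0.022 0.171]
0.18 22 [0.518 0.019 0.181] [0.515 0.018 0.174] [0.549 0.049 0.187]
0.195 82 [0.529 0.023 0.199] [0.513 0.018 0.188] [0.55  0.028 0.202]
0.21 31 [0.517 0.021 0.208] [0.513 0.011 0.203] [0.553 0.027 0.217]
top 130
0.09 2 [0.555 0.019 0.089] [0.554 0.009 0.088] [0.556 0.03  0.09 ]
0.105 9 [0.552 0.024 0.11 ] [0.54  0.011 0.098] [0.555 0.032 0.112]
0.12 26 [0.543 0.028 0.115] [0.516 0.012 0.113] [0.555 0.031 0.127]
0.135 7 [0.516 0.026 0.13 ] [0.514 0.024 0.128] [0.555 0.03  0.139]
0.15 6 [0.516 0.029 0.148] [0.514 0.026 0.146] [0.52  0.03  0.156]
0.16499999999999998 7 [0.517 0.029 0.168] [0.514 0.026 0.159] [0.554 0.03  0.171]
0.18 8 [0.517 0.028 0.181] [0.514 0.021 0.176] [0.555 0.032 0.187]
0.195 44 [0.534 0.027 0.199] [0.514 0.022 0.188] [0.555 0.032 0.202]
0.21 20 [0.52  0.027 0.207] [0.515 0.021 0.203] [0.554 0.03  0.211]
5362
((0.6092594861984253, -0.011873222887516022), (0.17242828011512756, 0.14949393272399902), 4.457779884338379) [[ 0.517  0.056]
 [ 0.529 -0.093]
 [ 0.701 -0.08 ]
 [ 0.689  0.069]]
[[0.535 0.324]
 [0.669 0.297]
 [0.699 0.446]
 [0.565 0.472]]
```

Request:
servo_tool([
  [[87,0.15,0.37,0.06,-0.1],[87,0.15,0.37,0.06,-0.1],[87,0.15,0.37,0.06,-0.1],[87,0.15,0.37,0.06,-0.1],[87,0.15,0.37,0.06,-0.1]],
])

```text
time: 0.52
tcp_pos: [0.3558, -0.3716, 0.322]
tcp_rot: [180.0, -0.0, -176.1]
ft_force: [0.7, 0.3, -0.1]
width: 0.0872
grip_force: 0.0
```

Request:
servo_tool([
  [[87,0.15,0.37,0,0],[87,0.15,0.37,0,0],[87,0.15,0.37,0,0],[87,0.15,0.37,0,0],[87,0.15,0.37,0,0]],
])

```text
time: 0.93
tcp_pos: [0.4307, -0.1864, 0.3221]
tcp_rot: [180.0, -0.0, -175.8]
ft_force: [1.3, -0.8, 0.2]
width: 0.087
grip_force: 0.0
```

Request:
servo_tool([
  [[87,0.15,0.37,0,0],[87,0.15,0.37,0,0],[87,0.15,0.37,0,0],[87,0.15,0.37,0,0],[87,0,0,0,0]],
])

```text
time: 1.35
tcp_pos: [0.4928, -0.0355, 0.3217]
tcp_rot: [180.0, 0.1, -175.5]
ft_force: [-0.3, -0.7, -0.1]
width: 0.0875
grip_force: 0.0
```

Run:
```python
from h import *
np.set_printoptions(precision=3,suppress=True)
im,w=cloud("wrist"); cv2.imwrite("pics/w1.png",im)
hsv=cv2.cvtColor(im,cv2.COLOR_BGR2HSV)
m=(hsv[...,0]>18)&(hsv[...,0]<35)&(hsv[...,1]>130)&(hsv[...,2]>120)&(w[...,2]>.12)&(w[...,2]<.23)&(abs(w[...,1]-.024)<.03)&(w[...,0]<.53)
q=w[m]; print(len(q))
if len(q): print(np.median(q,0),q.min(0),q.max(0))
```

```text
315
[0.514 0.022 0.167] [0.512 0.02  0.12 ] [0.52  0.028 0.207]
```

View pics/w1.png

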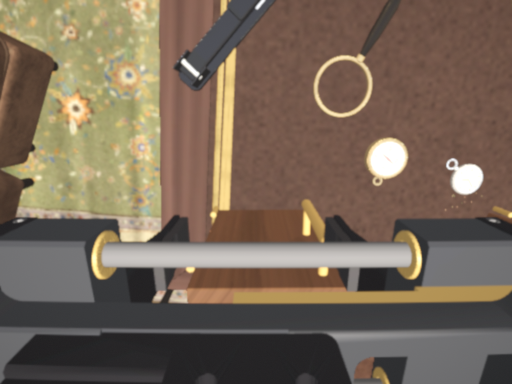

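The wrist view shows the handle at about (315,220). That puts the bar centre near (0.518, 0.024), which matches the first measurement. I'll move over it and descend.

Request:
servo_tool([
  [[87,0.12,0.3,0,0],[87,0.13,0.3,0,0],[87,0,0,-0.2,0],[87,0,0,-0.2,0],[87,0,0,-0.2,0]],
])

```text
time: 1.82
tcp_pos: [0.5154, 0.0192, 0.2613]
tcp_rot: [180.0, -0.0, -175.8]
ft_force: [0.9, -0.5, 0.0]
width: 0.087
grip_force: 0.0
```

Request:
servo_tool([
  [[87,0,0,-0.2,0],[87,0,0,0,0],[0,0,0,0,0],[0,0,0,0,0],[0,0,0,0,0]],
])

```text
time: 2.23
tcp_pos: [0.5164, 0.0194, 0.2438]
tcp_rot: [180.0, 0.2, -175.8]
ft_force: [-0.1, -0.0, 0.4]
width: 0.0742
grip_force: 0.0
```

Request:
servo_tool([
  [[0,0,0,0,0],[0,0,0,0,0],[0,0,0,0,0],[0,0,0,0,0],[0,0,0,0,0]],
])

```text
time: 2.65
tcp_pos: [0.5157, 0.0196, 0.2424]
tcp_rot: [180.0, 0.0, -175.8]
ft_force: [-0.3, -0.1, -0.1]
width: 0.0418
grip_force: 0.0
```

Request:
servo_tool([
  [[0,0.02,0.04,0,0],[0,0,0,0,0],[0,0,0,0,0],[0,0,0,0,0],[0,0,0,0,0]],
])

```text
time: 3.07
tcp_pos: [0.5174, 0.0255, 0.2421]
tcp_rot: [179.7, 0.0, -175.9]
ft_force: [-2.3, 7.4, 0.4]
width: 0.0098
grip_force: 30.0
```

Request:
servo_tool([
  [[0,0,0,0,0],[0,0,0,0,0],[0,0,0,0,0],[0,0,0,0,0],[0,0,0,0,0]],
])

```text
time: 3.48
tcp_pos: [0.5174, 0.0256, 0.2421]
tcp_rot: [179.8, 0.0, -175.8]
ft_force: [-2.9, 7.7, 1.3]
width: 0.0094
grip_force: 30.0
```

Run:
```python
import numpy as np
H=np.array([.563,-.091]); f=lambda p:H+np.array([-.035*np.cos(p)-.118*np.sin(p),-.035*np.sin(p)+.118*np.cos(p)])
a=np.radians(4.5+np.arange(0,106,5.0))
P=np.array([f(p) for p in a]); d=np.diff(P,axis=0)/.1
for i,(x,p) in enumerate(zip(d,P[1:])): print(5*i+5,x.round(3),p.round(3))
```

```text
5 [-0.098 -0.043] [0.509 0.02 ]
10 [-0.094 -0.051] [0.5   0.014]
15 [-0.09  -0.059] [0.491 0.009]
20 [-0.084 -0.067] [0.482 0.002]
25 [-0.078 -0.074] [ 0.474 -0.006]
30 [-0.071 -0.08 ] [ 0.467 -0.014]
35 [-0.064 -0.086] [ 0.461 -0.022]
40 [-0.056 -0.092] [ 0.455 -0.031]
45 [-0.048 -0.096] [ 0.451 -0.041]
50 [-0.039 -0.1  ] [ 0.447 -0.051]
55 [-0.03  -0.103] [ 0.444 -0.061]
60 [-0.021 -0.105] [ 0.441 -0.072]
65 [-0.012 -0.107] [ 0.44  -0.082]
70 [-0.003 -0.107] [ 0.44  -0.093]
75 [ 0.007 -0.107] [ 0.441 -0.104]
80 [ 0.016 -0.106] [ 0.442 -0.115]
85 [ 0.025 -0.104] [ 0.445 -0.125]
90 [ 0.034 -0.102] [ 0.448 -0.135]
95 [ 0.043 -0.098] [ 0.452 -0.145]
100 [ 0.051 -0.094] [ 0.458 -0.154]
105 [ 0.059 -0.09 ] [ 0.463 -0.163]
```

Request:
servo_tool([
  [[0,-0.098,-0.043,0,0.111],[0,-0.094,-0.051,0,0.111],[0,-0.09,-0.059,0,0.111],[0,-0.084,-0.067,0,0.111],[0,-0.078,-0.074,0,0.111]],
])

```text
time: 3.9
tcp_pos: [0.4724, -0.0053, 0.2421]
tcp_rot: [179.9, 0.0, -150.6]
ft_force: [0.4, 1.2, -1.8]
width: 0.0102
grip_force: 30.0
```

Forces are low and the arc is tracking well, so I'll continue.

Request:
servo_tool([
  [[0,-0.071,-0.08,0,0.111],[0,-0.064,-0.086,0,0.111],[0,-0.056,-0.092,0,0.111],[0,-0.048,-0.096,0,0.111],[0,-0.039,-0.1,0,0.111]],
])

```text
time: 4.32
tcp_pos: [0.4456, -0.0514, 0.2421]
tcp_rot: [-180.0, 0.1, -125.6]
ft_force: [2.3, -0.8, -3.8]
width: 0.0102
grip_force: 30.0
```

Request:
servo_tool([
  [[0,-0.03,-0.103,0,0.111],[0,-0.021,-0.105,0,0.111],[0,-0.012,-0.107,0,0.111],[0,-0.003,-0.107,0,0.111],[0,0.007,-0.107,0,0.111]],
])

```text
time: 4.73
tcp_pos: [0.4407, -0.1041, 0.2421]
tcp_rot: [-179.8, 0.1, -100.6]
ft_force: [4.2, 2.0, -5.5]
width: 0.0098
grip_force: 30.0
```

Request:
servo_tool([
  [[0,0.016,-0.106,0,0.111],[0,0.025,-0.104,0,0.111],[0,0.034,-0.102,0,0.111],[0,0.043,-0.098,0,0.111],[0,0.051,-0.094,0,0.111]],
])

```text
time: 5.15
tcp_pos: [0.4584, -0.1542, 0.2421]
tcp_rot: [-179.7, 0.0, -75.7]
ft_force: [5.5, 5.0, -3.6]
width: 0.0099
grip_force: 30.0
```

Request:
servo_tool([
  [[0,0,0,0,0],[0,0,0,0,0],[50,0,0,0,0],[50,0,0,0,0],[50,0,0,0,0]],
])

```text
time: 5.57
tcp_pos: [0.4562, -0.1545, 0.2422]
tcp_rot: [179.9, 0.0, -75.9]
ft_force: [-0.6, -0.5, -0.2]
width: 0.0226
grip_force: 0.0
```

Request:
servo_tool([
  [[50,0,0,0,0],[50,0,0,0,0],[50,0,0,0,0],[50,0,0,0,0],[50,0,0,0,0]],
])

```text
time: 5.98
tcp_pos: [0.4565, -0.1545, 0.2423]
tcp_rot: [180.0, -0.0, -75.9]
ft_force: [0.5, 0.2, 0.6]
width: 0.0486
grip_force: 0.0
```

Request:
servo_tool([
  [[50,0,0,0.2,0],[50,0,0,0.2,0],[50,0,0,0.2,0],[50,0,0,0.2,0],[50,0,0,0.2,0]],
])

```text
time: 6.4
tcp_pos: [0.4563, -0.1545, 0.3432]
tcp_rot: [180.0, 0.0, -75.9]
ft_force: [0.6, 0.1, -0.5]
width: 0.0499
grip_force: 0.0
```

Request:
servo_tool([
  [[50,-0.1,-0.3,0,0],[50,-0.1,-0.3,0,0],[50,-0.1,-0.3,0,0],[50,-0.1,-0.3,0,0],[50,0,0,0,0]],
])

```text
time: 6.82
tcp_pos: [0.415, -0.2778, 0.3421]
tcp_rot: [179.9, -0.0, -76.2]
ft_force: [0.5, -0.8, -0.1]
width: 0.0499
grip_force: 0.0
```

Run:
```python
from h import *
np.set_printoptions(precision=3,suppress=True)
im,w=cloud("top"); cv2.imwrite("pics/top1.png",im)
m=(abs(w[...,2]-.22)<.008)&(w[...,0]<.55)&(w[...,0]>.36)&(abs(w[...,1]+.1)<.1)
r=cv2.boxPoints(cv2.minAreaRect(w[m][:,:2].astype(np.float32))); print(m.sum(),r)
```

```text
631 [[ 0.416 -0.113]
 [ 0.421 -0.129]
 [ 0.554 -0.092]
 [ 0.549 -0.076]]
```

View pics/top1.png

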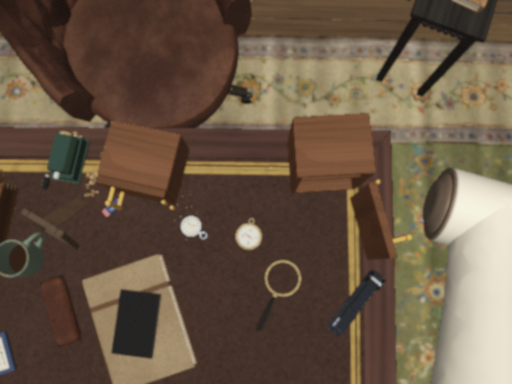

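The tall door's top edge runs from (370,185) to (390,255), about 101° open. The lower cupboard at (140,160) hasn't changed and its door is shut. The arm is clear of everything.

```bash
python3 -c "
from plant import sign_off
print(sign_off())"
```

```text
the job is handed in; nothing more can be done
None
```

The taller cupboard's door is standing open at about 101°, the lower cupboard's door is still shut, the arm is clear of both, and the job was handed in at about 7 s.

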